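Lock the vacuum gauge into the container's quick coupler

ROBOT

A 6-joint arm with a two-finger parallel gripper is mounted at the origin on the work surface. World frame = base frame: x ahead of the robot, y to its left, z up, the work surface at z = 0. Lengths are in m, angles in rad, forces in N, time in s.
With the tool pointing down it reaches from about 0.35 to 0.925 m from the base axis. Payload 6.4 kg.
Tool frame: the origin (TCP) lies at the very end of the fingers, on their centre line; the grasp point (between the pads) lies 19 mm behind it; z points along the fingers, y is the direction in which the jaws open and shut (so a half turn about z gives the same grasp; the last joint's range is limited). The gripper opens to 94 mm and grips with 3 to 60 N. Pads are 16 mm wide; open, the fingers measure 119 mm over their backs; the gripper's body (75 mm by 177 mm) begins 78 mm behind the grasp point.
Start: joints at [-1.505, 0.245, 1.558, -0, 1.339, -0.174], TCP at [0.154, -0.631, 0.205] pointing down, gripper open.
Joint ranges: [-3.13, 3.13], [-1.02, 2.26], [0.13, 2.54], [-0.95, 4.09], [0.21, 2.88], [-2.74, 2.74]. Speed limits (rad/s): [2.57, 2.57, 3.14, 3.14, 3.14, 3.14].

INTERFACE

Orientations are given as a unit quaternion [w, x, y, z].
In Python, from rig import ctrl gives the robot as it stands.
- The arm moves only by the tool drive_tool, never from a script. Its argument "rows" is a list of rows, each an object with "travel": the shift along the tool's x, y, z in mm, a list of three; "angular": the turn, a rotation vector about the tool's x, y, z in rad, a list of three. A call has 1 to 12 rows; each row shifts and turns the commanded pose from where the row before left it, along the tool's axes as they then stand; what a row does not reach is not made up. A row lasts 1/8 s, in which the tool goes at most 62.5 mm and 10.7 degrees, less where a joint would pass 70% of its speed; a pose out of reach is approached as far as the arm can. A call is refused whole if a number of a shift passes 62.5 or a number of a turn 0.188, either way. A call with a gripper value outside its range is refused whole. "grip" is the closure, from 0 (fully open) to 1 (shut), set as the call begins (left out, the last holds). The fingers move at their own pace and stop on an object; "squeeze" is the grip in N (left out, the last holds). Time passes only in rows, so rows that do not move let the fingers close. It gives the time, the measured TCP pose, the force and the opening at its end, in the units of the state.
- ctrl.read_state(): the state, without advancing time (a new reading comes with each control period).
- ctrl.read_camera(name): name is "scene" or "top"; returns the picture (384x512x3 uint8, red, green, blue); there is no depth.
- ctrl.get_calibration(name): a dict with "camera_matrix" (3x3 intrinsics, pixels), "cam_to_world" (4x4, takes a point from camera to world coordinates). Camera axes: x right, y up, looking along -z (the intrinsics and any distortion apply to the point x, -y, -z); pixel columns grow to the right and rows downward; lengths in m; the calibration is good to about 2 mm. A picture is of the moment at which its call begins. get_calibration takes no time and is no camera call.
- ctrl.sign_off(): hands the job in, once; it reports no verdict.
The state is a dict: "time": time; "joint_pos": joint angles; "qvel": joint speeds; "joint_torque": joint torques, N m; "position": TCP position; "eef_rot": TCP orientation; "ft_force": force on the tool from outside, world axes, zero at the start; "moment": the same for the moment, N m; "width": finger opening in m.
Only numpy, scipy, OpenCV 4.12 (cv2) and the standard library are available. Lean on these libraries where they do the work, as an engineer would, in place of code of your own. Each camera call takes 0.05 s, during which the arm holds its last target.

TASK

Fit the dial gauge to the quick coupler on the navy container's lid: take the coupler's dust cap off and set it upright in the shallow steel tray, stand the gauge's stem in the coupler's mouth, pull the spring sleeve right back (down) so that the gauge drops home, then let the sleeve spring fully forward over it and let go. Leave the gauge locked upright with its collar down on the mouth, and do not tip or push aside the glass votive dish, the shaker, the bottle stopper or the honey dipper.

Things in the scene. Friction and masses are not known exactly. Their poses are not given: they have to be found in the camera images.
- mouth (a point): Centre of the mouth of the upright brass quick coupler in the middle of the navy container's lid; z up along the bore. Brass tube 30 mm outside, bore 18.6 mm. Inside, four flat-topped steel jaws stick into the bore, their tops 19.5 mm below the mouth: they carry a stem put in, however hard it is pushed, until the sleeve is pulled back at least 10 mm; then the stem falls home freely.
- lid_top (a point): Top of the container's flat lid on the coupler axis, 66 mm below the mouth, 80 mm above the counter; x along its 158 mm side, y along its 208 mm side. Fixed navy plastic container with one latch on each of its four sides; place and yaw vary. The coupler's foot flange here is 60 mm across, 6 mm high.
- sleeve_center (a point): Centre of the coupler's knurled steel sleeve, on the coupler axis: a ring 56 mm outside, 22 mm high; moves with it. Forward (at rest) this point is 15 mm below the mouth; fully back 14 mm lower, with 26 mm free beneath the ring down to the lid (20 mm over the foot flange). Grip it round the outside and pull straight down; it does not turn.
- sleeve (a joint): Sleeve travel in m: 0 = fully forward (sprung home), 0.014 = pulled fully back (down, on its stop). The spring takes 6 N to start and 9.5 N at the stop; let go, it springs up by itself, and its jaws lock into the stem's groove. It returns to 0 only with the gauge fully home (or absent); with the stem part-way it sticks back.
- cap_center (a point): Black plastic dust cap, 38 mm high, this point half-way up on its axis, z up. Lower 8 mm: a disc 42 mm across with a skirt loosely over the coupler's mouth (cap underside 3 mm below the mouth, 1 mm above the sleeve). Above it a knob 20 mm across, 30 mm high (from 11 mm below this point to 19 mm above): grip that, fingertips above the disc. About 30 g; lifts straight off.
- tray_in (a point): Centre of the inner floor of a shallow fixed steel tray, 150 (its x) x 130 (its y) mm outside, 12 mm high, walls and floor 3 mm thick; this point is 3 mm above the counter. Place and yaw vary, left or right of the container (it may swap sides with the wooden stand).
- gauge_center (a point): Dial vacuum gauge, upright, stem down, 66 mm high, this point half-way up its axis, z up. Below it: brass stem 16 mm across, 33 mm long, chamfered tip, locking groove 7-15 mm above the tip. At it: underside of a collar 28 mm across, 3 mm thick. In the stand, the point is 50 mm above the counter; standing on the coupler's jaws, 13.5 mm above the mouth; home, at the mouth (collar on it). 130-210 g.
- gauge_dial (a point): Centre of the gauge's steel dial drum, on its axis 23 mm above gauge_center: 38 mm across, 20 mm high, dial on top. Grip it here, at any yaw. Between collar and drum is a neck 18 mm across, 10 mm high. The drum's underside is 13 mm above the stand's top; raising the gauge 40 mm frees its stem from the stand.
- stopper_center (a point): Bystander: bottle stopper in the stand's other hole, 67 mm high, domed steel head 32 mm across, no dial; point half-way up. The stand is a fixed wooden block 44 mm thick, 130 mm long, 50 mm high, with two holes 68 mm apart along its length; gauge and stopper may be in either.
- votive_center (a point): Bystander: green glass votive dish standing on the lid beside the coupler, 54 mm across, 45 mm high, point half-way up. On either long-axis side of the coupler (may swap with the shaker): it leaves no room for a finger on that side.
- shaker_center (a point): Bystander: steel shaker standing on the lid on the other side of the coupler, 40 mm across, 55 mm high, point half-way up.
- dipper_center (a point): Bystander: wooden honey dipper, 145 mm long along its y, 30 mm high, lying on the counter between the robot and the container; point near its middle, 15 mm up.

How it is judged:
By the outcome, as a careful person would: the job done as asked, in the order asked, and still so for the second after the job is handed in, with the robot touching nothing.
It also fails if it takes over 72 s, if anything falls off the work surface, if the arm or the gripper's body presses on something with over 40 N, if the wrist force passes 120 N, or if a joint passes its speed limit or range.

## Working session

There is one attempt and no reset: what is moved stays moved. The work goes in short steps, Python scripts to look and compute and a tool call to move; the robot and the scene stay as the last step left them, time stands still between calls to the robot, and variables do not carry over. Pictures are saved under pics/ and viewed, and the job is handed in when it is done.

Besides the shell and the picture viewer there is one more tool, called after ">>>" by a JSON object that holds its "fn" and its "kwargs", one argument or row to a line. drive_tool: Moves the arm, as the interface text tells. Its arguments: {"type":"object","properties":{"rows":{"type":"array"},"grip":{"type":"number"},"squeeze":{"type":"number"}},"required":["rows"]}

```bash
ls; mkdir -p pics; python3 - <<'E'
from rig import ctrl
import cv2,json
for n in("scene","top"):
    cv2.imwrite(f"pics/{n}0.png",ctrl.read_camera(n)[:,:,::-1])
    c=ctrl.get_calibration(n);print(n,c)
print(ctrl.read_state())
E
```

```text
pics
scene {'camera_matrix': array([[419.72027259,   0.        , 253.05028232],
       [  0.        , 419.72027259, 195.03274717],
       [  0.        ,   0.        ,   1.        ]]), 'cam_to_world': array([[-8.28658043e-01, -2.89190992e-01,  4.79264455e-01,
         9.87626776e-01],
       [ 5.59754987e-01, -4.27429544e-01,  7.09914318e-01,
         7.18006028e-01],
       [-4.49038795e-04,  8.56546879e-01,  5.16069029e-01,
         6.45700398e-01],
       [ 0.00000000e+00,  0.00000000e+00,  0.00000000e+00,
         1.00000000e+00]])}
top {'camera_matrix': array([[397.72120567,   0.        , 252.37881169],
       [  0.        , 397.72120567, 192.89037131],
       [  0.        ,   0.        ,   1.        ]]), 'cam_to_world': array([[-0.02590896,  0.97638694, -0.21446973,  0.31079981],
       [-0.99965208, -0.02424445,  0.01038832,  0.03698397],
       [ 0.00494332,  0.21466426,  0.97667539,  1.17922145],
       [ 0.        ,  0.        ,  0.        ,  1.        ]])}
{'time': 0.1, 'joint_pos': array([-1.50508529e+00,  2.45727349e-01,  1.55889270e+00,  5.72351266e-06,
        1.33870007e+00, -1.74112667e-01]), 'qvel': array([-0.0009844 , -0.00266418, -0.00165096,  0.00012021, -0.00017995,
       -0.00146429]), 'joint_torque': array([ 1.01367114e-03, -4.16914165e+01, -3.15524948e+01,  6.86739804e-02,
        3.09523777e-02, -5.67554366e-05]), 'position': array([ 0.15435844, -0.63084642,  0.20446604]), 'eef_rot': array([-8.62311943e-04,  9.92818893e-01,  1.19623994e-01,  4.95723772e-05]), 'ft_force': array([-0.47784105,  0.3690847 ,  0.48474049]), 'moment': array([ 0.02490637,  0.01549794, -0.04279141]), 'width': 0.0935754363477017}
```

View pics/scene0.png

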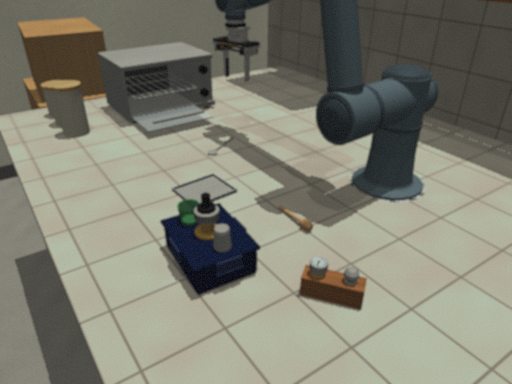

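View pics/top0.png

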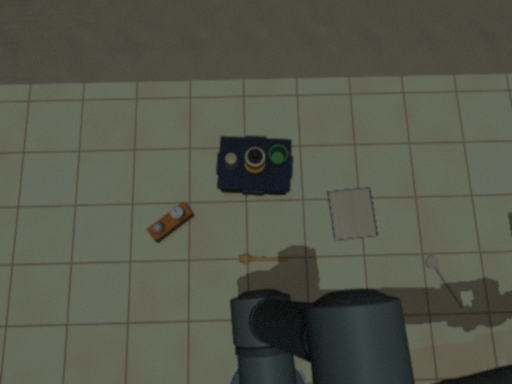

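```bash
python3 - <<'E'
import cv2,numpy as np
t=cv2.imread("pics/top0.png");s=cv2.imread("pics/scene0.png")
def cr(im,x0,y0,w,h,k,g=1.0):
    return cv2.resize(np.clip(im[y0:y0+h,x0:x0+w].astype(float)*g,0,255).astype('u1'),None,fx=k,fy=k,interpolation=cv2.INTER_CUBIC)
cv2.imwrite("pics/t_c.png",cr(t,210,125,100,75,8,1.8))
cv2.imwrite("pics/t_s.png",cr(t,140,190,70,60,8,1.8))
cv2.imwrite("pics/s_c.png",cr(s,155,180,110,110,5,1.4))
cv2.imwrite("pics/s_s.png",cr(s,290,245,90,65,8,1.4))
E
```

```text
(no output)
```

View pics/t_c.png

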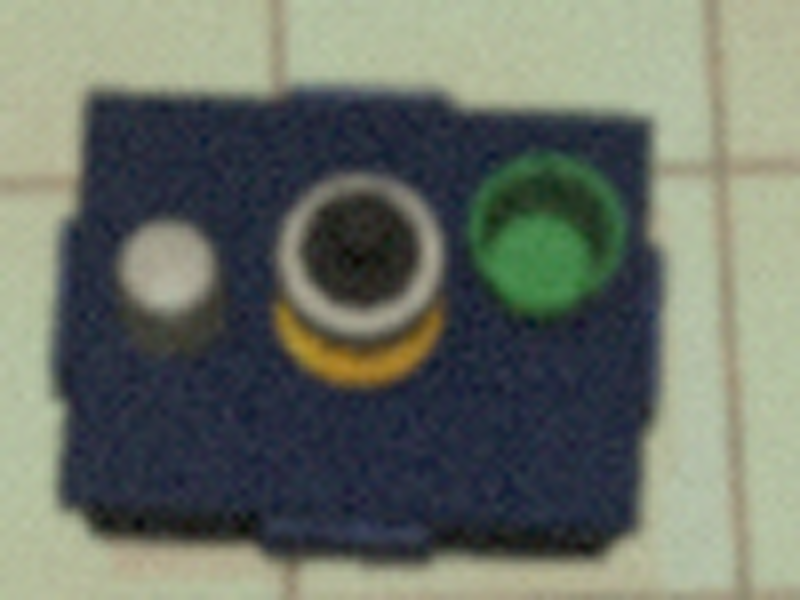

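View pics/t_s.png

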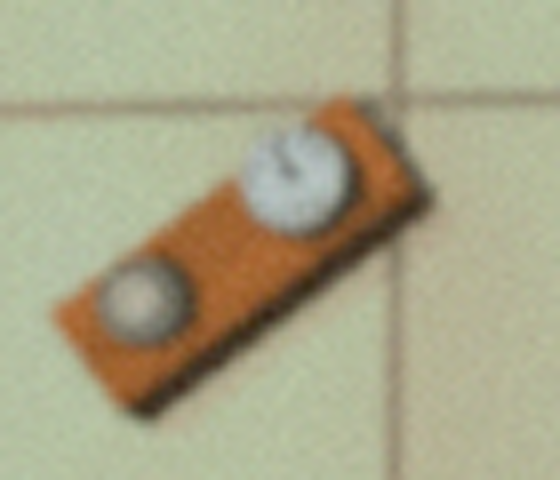

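View pics/s_c.png

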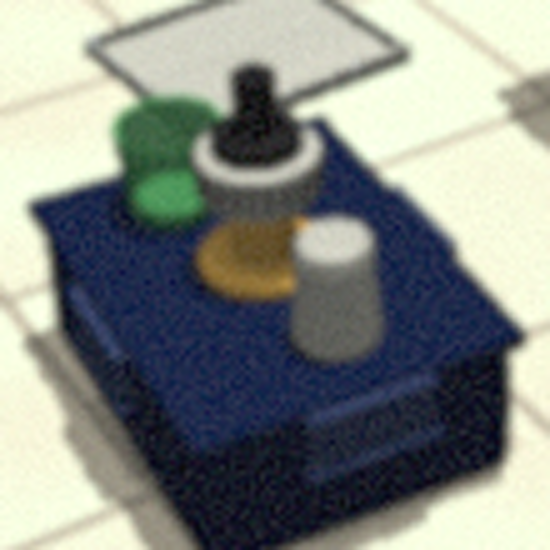

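View pics/s_s.png

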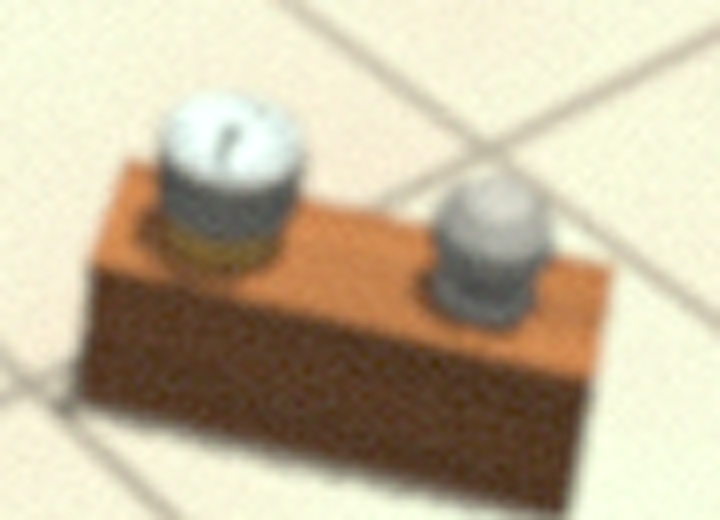

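```bash
cat > h.py <<'E'
import numpy as np,cv2
from rig import ctrl
C={n:ctrl.get_calibration(n) for n in("scene","top")}
def ray(n,u,v):
    K=C[n]["camera_matrix"];T=C[n]["cam_to_world"]
    d=np.array([(u-K[0,2])/K[0,0],-(v-K[1,2])/K[1,1],-1.0])
    return T[:3,3],T[:3,:3]@d
def on(n,u,v,z):
    o,d=ray(n,u,v);return o+d*(z-o[2])/d[2]
def proj(n,p):
    K=C[n]["camera_matrix"];T=C[n]["cam_to_world"]
    q=T[:3,:3].T@(np.asarray(p)-T[:3,3]);return np.array([K[0,2]-K[0,0]*q[0]/q[2],K[1,2]+K[1,1]*q[1]/q[2]])
def tri(a,b):
    (o1,d1),(o2,d2)=ray("top",*a),ray("scene",*b)
    d1=d1/np.linalg.norm(d1);d2=d2/np.linalg.norm(d2)
    s=np.linalg.lstsq(np.c_[d1,-d2],o2-o1,rcond=None)[0]
    p,q=o1+d1*s[0],o2+d2*s[1];return (p+q)/2,np.linalg.norm(p-q)
def blob(m,pt):
    m=m.astype('u1');n,l,s,c=cv2.connectedComponentsWithStats(m)
    ds=[np.hypot(*(c[i]-pt))+ (0 if s[i][4]>4 else 99) for i in range(1,n)]
    i=1+int(np.argmin(ds));return (l==i),c[i],s[i]
E
python3 - <<'E'
from h import *
t=cv2.imread("pics/top0.png");s=cv2.imread("pics/scene0.png")
for n,im,pts in(("top",t,[(255,158),(255,150),(255,148),(231,158),(278,155),(177,212),(158,227),(350,212),(225,180),(245,259)]),("scene",s,[(206,200),(318,264),(350,272),(203,213),(195,212),(222,230),(189,205),(205,188)])):
    h=cv2.cvtColor(im,cv2.COLOR_BGR2HSV)
    for p in pts: print(n,p,im[p[1],p[0]],h[p[1],p[0]])
E
```

```text
top (255, 158) [18 22 18] [60 46 22]
top (255, 150) [17 22 21] [36 58 22]
top (255, 148) [51 57 59] [23 35 59]
top (231, 158) [83 93 96] [23 35 96]
top (278, 155) [44 76 41] [ 63 117  76]
top (177, 212) [95 98 91] [77 18 98]
top (158, 227) [82 92 95] [23 35 95]
top (350, 212) [85 95 97] [25 32 97]
top (225, 180) [36 24 22] [116  99  36]
top (245, 259) [ 50  81 101] [ 18 129 101]
scene (206, 200) [22 18 20] [135  46  22]
scene (318, 264) [152 159 148] [ 71  18 159]
scene (350, 272) [129 136 137] [ 26  15 137]
scene (203, 213) [66 70 72] [20 21 72]
scene (195, 212) [125 136 136] [ 30  21 136]
scene (222, 230) [147 156 156] [ 30  15 156]
scene (189, 205) [45 69 37] [ 68 118  69]
scene (205, 188) [138 150 148] [ 35  20 150]
```

```bash
python3 - <<'E'
from h import *
t=cv2.imread("pics/top0.png");s=cv2.imread("pics/scene0.png")
k=8
def up(im,x0,y0,w,h):
    return cv2.GaussianBlur(cv2.resize(im[y0:y0+h,x0:x0+w],None,fx=k,fy=k,interpolation=cv2.INTER_CUBIC),(0,0),3)
def ell(m,x0,y0,pt):
    b,c,st=blob(m,((pt[0]-x0+.5)*k,(pt[1]-y0+.5)*k))
    cs,_=cv2.findContours(b.astype('u1'),cv2.RETR_EXTERNAL,cv2.CHAIN_APPROX_NONE)
    c=max(cs,key=cv2.contourArea);h=cv2.convexHull(c);(cx,cy),(a,bb),an=cv2.fitEllipse(h)
    return np.array([(cx+.5)/k+x0-.5,(cy+.5)/k+y0-.5]),(a/k,bb/k)
B=lambda im:im[:,:,0].astype(int)
# sleeve ring top
u=up(t,240,140,30,34);
for th in(45,52,60):
    e,d=ell(B(u)>th,240,140,(247,157));print("ring",e,d,on("top",*e,.142))
# knob/disc black: 
u=up(t,240,140,30,34)
for th in(35,42): 
    e,d=ell(u.max(2)<th,240,140,(255,157));print("disc",e,d,on("top",*e,.151))
u=up(t,222,148,20,24)
for th in(65,75): e,d=ell(B(u)>th,222,148,(231,158));print("shaker",e,d,on("top",*e,.135))
u=up(t,264,140,28,28);f=u.astype(int)
for th in(8,14): e,d=ell(f[:,:,1]-f[:,:,0]>th*1.5,264,140,(278,153));print("votive",e,d,on("top",*e,.125))
u=up(t,165,200,25,24);S=cv2.cvtColor(u,cv2.COLOR_BGR2HSV)
for th in(24,27,30): e,d=ell((S[:,:,1]<th)&(B(u)>65),165,200,(177,212));print("dial",e,d,on("top",*e,.083))
u=up(t,148,216,20,22)
for th in(55,62): e,d=ell(B(u)>th,148,216,(158,227));print("stopper",e,d,on("top",*e,.075))
# scene
u=up(s,305,252,26,28);S=cv2.cvtColor(u,cv2.COLOR_BGR2HSV)
for th in(115,130): e,d=ell((B(u)>th)&(S[:,:,1]<30),305,252,(318,263));print("dial s",e,d,on("scene",*e,.083))
u=up(s,188,188,40,40)
for th in(100,115): e,d=ell(B(u)>th,188,188,(196,212));print("ring s",e,d,on("scene",*e,.142))
E
```

```text
ring [254.61083794 156.28448296] (20.5104923248291, 21.327953338623047) [0.64052676 0.01722373 0.142     ]
ring [254.62406254 156.38965225] (19.799543380737305, 20.62249183654785) [0.64022648 0.01719582 0.142     ]
ring [254.63386822 156.50272942] (18.95889663696289, 19.866806030273438) [0.63990395 0.01717784 0.142     ]
disc [254.57469845 155.68323326] (13.018014907836914, 13.352212905883789) [0.63936559 0.01744679 0.151     ]
disc [254.58397675 155.68941307] (13.659263610839844, 13.97353458404541) [0.63934752 0.0174222  0.151     ]
shaker [230.41599178 157.98983765] (10.169465065002441, 10.31070327758789) [0.63948389 0.08350706 0.135     ]
shaker [230.40527439 158.28814793] (8.448912620544434, 8.99673843383789) [0.63863136 0.08354841 0.135     ]
votive [277.7949028  153.93410492] (18.98343276977539, 20.071443557739258) [ 0.65117778 -0.04759477  0.125     ]
votive [276.89911366 157.26370049] (11.894789695739746, 14.732039451599121) [ 0.64159595 -0.04473154  0.125     ]
dial [176.14528561 211.71673203] (12.15878963470459, 12.556830406188965) [0.50303342 0.23937248 0.083     ]
dial [1
[... 173 characters left out ...]
8) [0.50336861 0.23957598 0.083     ]
stopper [155.16737509 221.3780489 ] (18.46609115600586, 20.158306121826172) [0.47852038 0.2989977  0.075     ]
stopper [154.79892063 220.97892618] (17.580961227416992, 19.767471313476562) [0.4796722  0.30005605 0.075     ]
dial s [318.47067642 261.20998955] (12.665271759033203, 20.282197952270508) [0.50128152 0.23818782 0.083     ]
dial s [318.39878082 260.98879433] (12.202839851379395, 20.225860595703125) [0.50093505 0.23757722 0.083     ]
ring s [206.09774017 209.70764732] (13.64892578125, 25.088346481323242) [0.64031576 0.01906749 0.142     ]
ring s [206.10274887 209.74791145] (12.574664115905762, 24.059526443481445) [0.6403845  0.01921666 0.142     ]
```

```bash
python3 - <<'E'
from h import *
a=on("top",210+88/8-.5,125+95/8-.5,.08);b=on("top",210+652/8-.5,125+118/8-.5,.08);c=on("top",210+62/8-.5,125+505/8-.5,.08)
print(a,b,c,np.linalg.norm(a-b),np.degrees(np.arctan2(*(a-b)[1::-1])),np.degrees(np.arctan2((a-c)[1],(a-c)[0])))
# tray
t=cv2.imread("pics/top0.png");h=cv2.cvtColor(t,cv2.COLOR_BGR2HSV)
cv2.imwrite("pics/tray.png",cv2.resize(np.clip(t[180:250,320:390].astype(float)*1.8,0,255).astype('u1'),None,fx=8,fy=8,interpolation=cv2.INTER_CUBIC))
for p in[(231,158),(278,155)]: pass
# stand corners
for q in[(345,95),(430,190),(60,308),(140,410)]: print(on("top",140+q[0]/8-.5,190+q[1]/8-.5,.05))
for q in[(130,160),(95,262),(612,268),(588,378)]: print('s',on("scene",290+q[0]/8-.5,245+q[1]/8-.5,.05))
E
```

```text
[0.72338634 0.11396732 0.08      ] [ 0.70957227 -0.09151241  0.08      ] [0.56994151 0.12451957 0.08      ] 0.20594355718096688 86.15388355264068 -3.9339795279253753
[0.53866772 0.22721643 0.05      ]
[0.50312369 0.19632503 0.05      ]
[0.4638742  0.32765137 0.05      ]
[0.42689539 0.29829089 0.05      ]
s [0.50279629 0.20289459 0.05      ]
s [0.53641409 0.22871623 0.05      ]
s [0.42704135 0.30541719 0.05      ]
s [0.46193712 0.32998974 0.05      ]
```

View pics/tray.png

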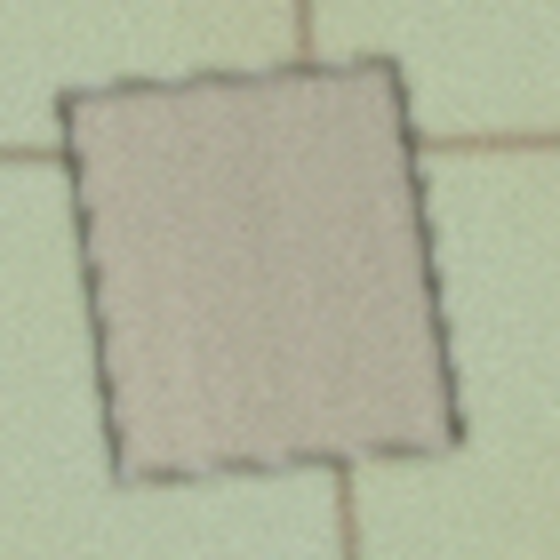

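>>> {"fn": "drive_tool", "kwargs": {
  "rows": [
    {"travel":[0,0,-10],"angular":[0,0,-0.18]},
    {"travel":[0,0,-10],"angular":[0,0,-0.18]},
    {"travel":[0,0,-10],"angular":[0,0,-0.18]},
    {"travel":[0,0,-10],"angular":[0,0,-0.18]},
    {"travel":[0,0,-10],"angular":[0,0,-0.18]},
    {"travel":[0,0,-10],"angular":[0,0,-0.18]},
    {"travel":[0,0,-5],"angular":[0,0,-0.18]}
  ],
  "grip": 0.3,
  "squeeze": 15
}}

```text
time: 0.98
position: [0.1544, -0.6314, 0.2706]
eef_rot: [-0.0, 0.73, 0.684, 0.0]
ft_force: [0.8, -0.1, -0.8]
width: 0.066
```

```bash
cat >> h.py <<'E'
from scipy.spatial.transform import Rotation as R
def plan(p,th):
    s=ctrl.read_state();w,x,y,z=s["eef_rot"];r=R.from_quat([x,y,z,w])
    a=np.radians(th);M=R.from_matrix(np.array([[np.cos(a),np.sin(a),0],[np.sin(a),-np.cos(a),0],[0,0,-1]]))
    d=(np.asarray(p)-s["position"])
    m=r.as_matrix()
    print("t",round(s["time"],2),"pos",np.round(s["position"],4),"theta",round(np.degrees(np.arctan2(m[1,0],m[0,0])),2),"F",np.round(s["ft_force"],1),"w",round(s["width"],4))
    print("travel mm now-frame",np.round(r.inv().apply(d)*1e3,1),"rotvec",np.round((r.inv()*M).as_rotvec(),4),"then target-frame travel",np.round(M.inv().apply(d)*1e3,1))
E
python3 -c "
from h import *
print(on('top',352.4-.5,213.2-.5,.012))
for q in[(62,92),(398,58),(460,440),(115,475)]: print(on('top',320+q[0]/8-.5,180+q[1]/8-.5,.012))
plan([.640,.018,.26],86.1)"
```

```text
[ 0.49941829 -0.26995967  0.012     ]
[ 0.56734154 -0.20094322  0.012     ]
[ 0.57732922 -0.32872268  0.012     ]
[ 0.43272085 -0.33869594  0.012     ]
[ 0.42311487 -0.21083975  0.012     ]
t 0.97 pos [ 0.1544 -0.6314  0.2706] theta 86.27 F [ 0.8 -0.1 -0.8] w 0.066
travel mm now-frame [679.6 442.4  10.7] rotvec [-0.     -0.0001  0.003 ] then target-frame travel [680.9 440.3  10.6]
```

>>> {"fn": "drive_tool", "kwargs": {
  "rows": [
    {"travel":[50,32.5,0],"angular":[0,0,0]},
    {"travel":[50,32.5,0],"angular":[0,0,0]},
    {"travel":[50,32.5,0],"angular":[0,0,0]},
    {"travel":[50,32.5,0],"angular":[0,0,0]},
    {"travel":[50,32.5,0],"angular":[0,0,0]},
    {"travel":[50,32.5,0],"angular":[0,0,0]},
    {"travel":[50,32.5,0],"angular":[0,0,0]},
    {"travel":[50,32.5,0],"angular":[0,0,0]},
    {"travel":[50,32.5,0],"angular":[0,0,0]},
    {"travel":[50,32.5,0],"angular":[0,0,0]},
    {"travel":[50,32.5,0],"angular":[0,0,0]},
    {"travel":[50,32.5,0],"angular":[0,0,0]}
  ],
  "grip": 0.4
}}

```text
time: 2.48
position: [0.5867, -0.0587, 0.2701]
eef_rot: [-0.0, 0.732, 0.682, -0.0]
ft_force: [-0.2, -0.5, -0.3]
width: 0.0564
```

>>> {"fn": "drive_tool", "kwargs": {
  "rows": [
    {"travel":[40,26,0],"angular":[0,0,0]},
    {"travel":[40,26,0],"angular":[0,0,0.003]},
    {"travel":[0,0,0],"angular":[0,0,0]},
    {"travel":[0,0,0],"angular":[0,0,0]}
  ]
}}

```text
time: 2.98
position: [0.643, 0.0153, 0.2698]
eef_rot: [-0.0, 0.733, 0.68, -0.001]
ft_force: [0.0, 0.0, 0.5]
width: 0.0561
```

```bash
python3 -c "
from h import *
plan([.640,.018,.156],86.1)
for n in('top','scene'): cv2.imwrite('pics/a_%s.png'%n,ctrl.read_camera(n)[:,:,::-1])
t=cv2.imread('pics/a_scene.png')
cv2.imwrite('pics/a1.png',cv2.resize(t[140:280,140:290],None,fx=4,fy=4,interpolation=cv2.INTER_CUBIC))
"
```

```text
t 2.98 pos [0.643  0.0153 0.2698] theta 85.76 F [0.  0.  0.5] w 0.0561
travel mm now-frame [  2.5  -3.1 113.8] rotvec [-0.0013  0.0002 -0.0059] then target-frame travel [  2.5  -3.2 113.8]
```

View pics/a1.png

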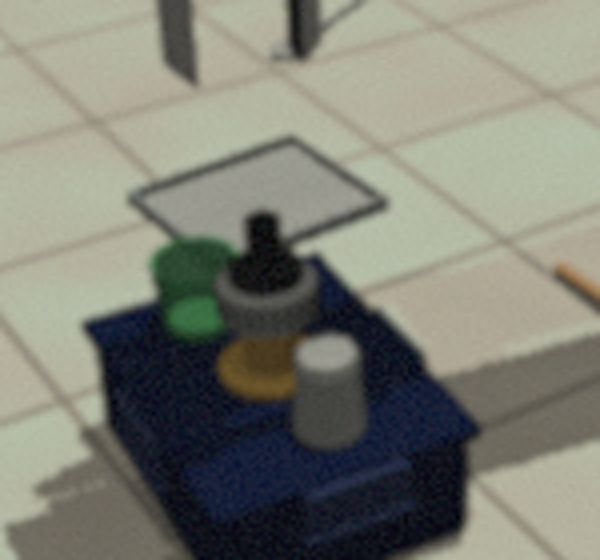

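The scene crop shows the open fingers straddling the knob from above (cap at about (205,195) in full-frame pixels) and nothing in the way. I'll descend and grip.

>>> {"fn": "drive_tool", "kwargs": {
  "rows": [
    {"travel":[2.5,-3,30],"angular":[-0.001,0,-0.006]},
    {"travel":[0,0,30],"angular":[0,0,0]},
    {"travel":[0,0,30],"angular":[0,0,0]},
    {"travel":[0,0,23],"angular":[0,0,0]},
    {"travel":[0,0,0],"angular":[0,0,0]},
    {"travel":[0,0,0],"angular":[0,0,0]}
  ]
}}

```text
time: 3.82
position: [0.6413, 0.0175, 0.1589]
eef_rot: [0.001, 0.731, 0.682, 0.001]
ft_force: [-0.3, -0.1, -0.0]
width: 0.0565
```

>>> {"fn": "drive_tool", "kwargs": {
  "rows": [
    {"travel":[0,0,0],"angular":[0,0,0]},
    {"travel":[0,0,0],"angular":[0,0,0]},
    {"travel":[0,0,0],"angular":[0,0,0]},
    {"travel":[0,0,0],"angular":[0,0,0]},
    {"travel":[0,0,0],"angular":[0,0,0]}
  ],
  "grip": 1,
  "squeeze": 10
}}

```text
time: 4.45
position: [0.6408, 0.0183, 0.1576]
eef_rot: [0.0, 0.731, 0.683, 0.0]
ft_force: [-0.4, -0.0, 0.8]
width: 0.0199
```

```bash
python3 -c "
from h import *
plan([.640,.018,.156],86.1)"
```

```text
t 4.45 pos [0.6408 0.0183 0.1576] theta 86.11 F [-0.4 -0.   0.8] w 0.0199
travel mm now-frame [-0.3 -0.8  1.6] rotvec [ 0.0011 -0.      0.0001] then target-frame travel [-0.3 -0.8  1.6]
```

>>> {"fn": "drive_tool", "kwargs": {
  "rows": [
    {"travel":[0,0,-10],"angular":[0,0,0]},
    {"travel":[0,0,-30],"angular":[0,0,0]},
    {"travel":[0,0,-40],"angular":[0,0,0]},
    {"travel":[-27,-12,0],"angular":[0,0,0]},
    {"travel":[-50,-20,0],"angular":[0,0,0]},
    {"travel":[-50,-20,0],"angular":[0,0,0]},
    {"travel":[-50,-20,0],"angular":[0,0,0]},
    {"travel":[-50,-20,20],"angular":[0,0,0]},
    {"travel":[-45,-20,20],"angular":[0,0,0]},
    {"travel":[-25,-8,20],"angular":[0,0,0]},
    {"travel":[0,0,20],"angular":[0,0,0]},
    {"travel":[0,0,20],"angular":[0,0,0]}
  ]
}}

```text
time: 5.95
position: [0.5013, -0.2694, 0.1367]
eef_rot: [0.001, 0.731, 0.683, 0.001]
ft_force: [1.2, -0.6, -0.5]
width: 0.0196
```

```bash
python3 -c "
from h import *
plan([.5,-.27,.019],86.1)
for n in('top','scene'): cv2.imwrite('pics/b_%s.png'%n,ctrl.read_camera(n)[:,:,::-1])
t=cv2.imread('pics/b_scene.png')
cv2.imwrite('pics/b1.png',cv2.resize(t[120:280,140:290],None,fx=3.7,fy=3.7,interpolation=cv2.INTER_CUBIC))
"
```

```text
t 5.95 pos [ 0.5013 -0.2694  0.1367] theta 86.12 F [ 1.2 -0.6 -0.5] w 0.0196
travel mm now-frame [ -0.6  -1.4 117.7] rotvec [0.0015 0.     0.0004] then target-frame travel [ -0.6  -1.2 117.7]
```

View pics/b1.png

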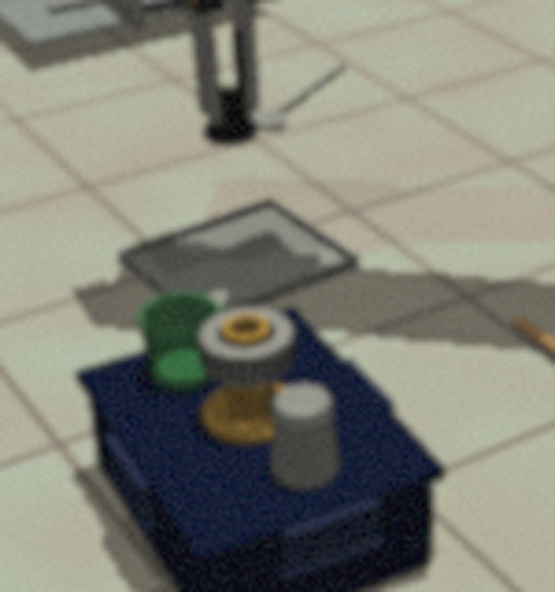

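The cap hangs upright in the fingers above the tray. The mouth is uncovered, at about (206,208) in the scene image. Lowering the cap.

>>> {"fn": "drive_tool", "kwargs": {
  "rows": [
    {"travel":[-0.5,-1,30],"angular":[0,0,0]},
    {"travel":[0,0,30],"angular":[0,0,0]},
    {"travel":[0,0,30],"angular":[0,0,0]},
    {"travel":[0,0,14],"angular":[0,0,0]},
    {"travel":[0,0,4],"angular":[0,0,0]},
    {"travel":[0,0,0],"angular":[0,0,0]},
    {"travel":[0,0,0],"angular":[0,0,0]}
  ]
}}

```text
time: 6.92
position: [0.5008, -0.271, 0.0306]
eef_rot: [0.001, 0.731, 0.683, 0.001]
ft_force: [-0.3, -0.8, 0.5]
width: 0.0195
```

```bash
python3 - <<'E'
from h import *
plan([.5,-.27,.019],86.1)
t=cv2.imread("pics/b_top.png");s=cv2.imread("pics/b_scene.png")
k=8
def up(im,x0,y0,w,h): return cv2.resize(np.clip(im[y0:y0+h,x0:x0+w]*1.6,0,255).astype('u1'),None,fx=10,fy=10,interpolation=cv2.INTER_CUBIC)
a=up(t,235,138,40,40);b=up(s,185,195,40,40)
cv2.imwrite("pics/b2.png",np.hstack([a,b]))
E
```

```text
t 6.92 pos [ 0.5008 -0.271   0.0306] theta 86.11 F [-0.3 -0.8  0.5] w 0.0195
travel mm now-frame [ 0.9 -0.9 11.6] rotvec [0.0029 0.0013 0.0001] then target-frame travel [ 0.9 -0.9 11.6]
```

View pics/b2.png

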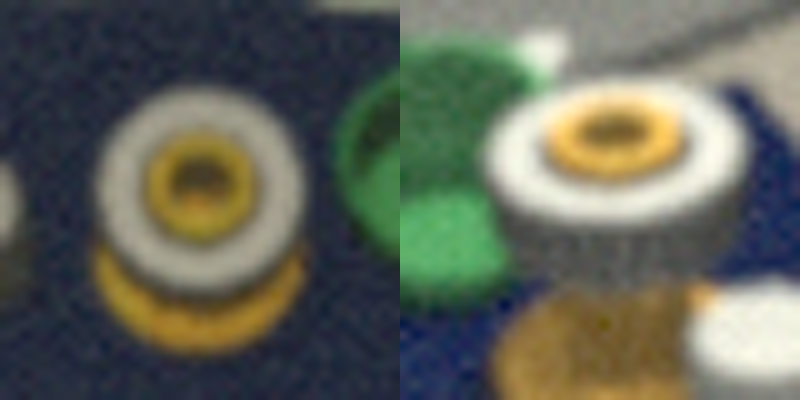

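The mouth's brass ring shows clearly in both views, centred near (255,156.5) in top and (206,208) in scene.

>>> {"fn": "drive_tool", "kwargs": {
  "rows": [
    {"travel":[0,0,5],"angular":[0,0,0]},
    {"travel":[0,0,4],"angular":[0,0,0]},
    {"travel":[0,0,2],"angular":[0,0,0]},
    {"travel":[0,0,0],"angular":[0,0,0]},
    {"travel":[0,0,0],"angular":[0,0,0]}
  ]
}}

```text
time: 7.55
position: [0.5001, -0.2704, 0.0184]
eef_rot: [0.0, 0.731, 0.683, 0.0]
ft_force: [0.2, 0.3, -0.1]
width: 0.0197
```

```bash
python3 - <<'E'
from h import *
plan([.5,-.27,.018],86.1)
t=cv2.imread("pics/b_top.png");s=cv2.imread("pics/b_scene.png")
k=8
def up(im,x0,y0,w,h):
    return cv2.GaussianBlur(cv2.resize(im[y0:y0+h,x0:x0+w],None,fx=k,fy=k,interpolation=cv2.INTER_CUBIC),(0,0),3)
def ell(m,x0,y0):
    cs,_=cv2.findContours(m.astype('u1'),cv2.RETR_EXTERNAL,cv2.CHAIN_APPROX_NONE)
    c=max(cs,key=cv2.contourArea);h=cv2.convexHull(c);(cx,cy),(a,bb),an=cv2.fitEllipse(h)
    return np.array([(cx+.5)/k+x0-.5,(cy+.5)/k+y0-.5]),(a/k,bb/k)
P={}
for n,im,(x0,y0,w,h) in(("top",t,(247,149,17,16)),("scene",s,(196,200,20,14))):
    u=up(im,x0,y0,w,h).astype(float);rat=(u[:,:,2]-u[:,:,0])/(u[:,:,2]+1)
    for th in(.3,.35,.42):
        e,d=ell(rat>th,x0,y0);print(n,"mouth",th,e,d,on(n,*e,.146));
    e,_=ell(rat>.35,x0,y0);P[n]=e
    print(n)
print(tri(P["top"],P["scene"]))
for n,im,(x0,y0,w,h) in(("top",t,(240,140,30,34)),("scene",s,(190,196,36,30))):
    u=up(im,x0,y0,w,h)
    for th in((45,52,60) if n=="top" else (100,115)):
        e,d=ell(u[:,:,0]>th,x0,y0);print(n,"ring",th,e,d,on(n,*e,.142))
E
```

```text
t 7.55 pos [ 0.5001 -0.2704  0.0184] theta 86.1 F [ 0.2  0.3 -0.1] w 0.0197
travel mm now-frame [ 0.4 -0.1  0.4] rotvec [0.0011 0.0001 0.0001] then target-frame travel [ 0.4 -0.1  0.4]
top mouth 0.3 [254.57812214 156.2849822 ] (11.555805206298828, 11.963173866271973) [0.63925593 0.01738877 0.146     ]
top mouth 0.35 [254.58250713 156.31213713] (11.18942928314209, 11.626556396484375) [0.63917863 0.01737895 0.146     ]
top mouth 0.42 [254.57609749 156.32131767] (10.66327953338623, 11.145162582397461) [0.63915301 0.01739706 0.146     ]
top
scene mouth 0.3 [206.00720119 208.56351662] (8.488204956054688, 13.927972793579102) [0.64103362 0.02045772 0.146     ]
scene mouth 0.35 [206.02759552 208.61468983] (7.941603183746338, 13.620915412902832) [0.6410956  0.02066461 0.146     ]
scene mouth 0.42 [206.05709457 208.71530819] (7.248667240142822, 13.150546073913574) [0.64123662 0.02105817 0.146     ]
scene
(array([0.63970336, 0.01744927, 0.14382519]), np.float64(0.00038684606934580773))
top ring 45 [254.59770203 156.16247559] (21.089569091796875, 21.784730911254883) [0.64087501 0.0172501  0.142     ]
top ring 52 [254.6127882  156.27485847] (20.41294288635254, 21.04408836364746) [0.64055403 0.01721767 0.142     ]
top ring 60 [254.60769367 156.34577942] (19.72222137451172, 20.36675453186035) [0.64035246 0.01723703 0.142     ]
scene ring 100 [206.19318008 209.32241535] (14.57260513305664, 25.101478576660156) [0.63939567 0.01781487 0.142     ]
scene ring 115 [206.15652084 209.42147064] (13.454029083251953, 24.160123825073242) [0.6396546  0.01812236 0.142     ]
```

>>> {"fn": "drive_tool", "kwargs": {
  "rows": [
    {"travel":[0,0,1],"angular":[0,0,0]},
    {"travel":[0,0,0],"angular":[0,0,0]},
    {"travel":[0,0,0],"angular":[0,0,0]}
  ]
}}

```text
time: 7.92
position: [0.5001, -0.2705, 0.0176]
eef_rot: [0.001, 0.731, 0.683, 0.0]
ft_force: [0.9, -0.1, 1.5]
width: 0.0197
```

>>> {"fn": "drive_tool", "kwargs": {
  "rows": [
    {"travel":[0,0,0.5],"angular":[0,0,0]},
    {"travel":[0,0,0],"angular":[0,0,0]}
  ]
}}

```text
time: 8.18
position: [0.5002, -0.2705, 0.0175]
eef_rot: [0.0, 0.731, 0.683, 0.0]
ft_force: [-1.7, 1.3, 5.5]
width: 0.0194
```

>>> {"fn": "drive_tool", "kwargs": {
  "rows": [
    {"travel":[0,0,0],"angular":[0,0,0]},
    {"travel":[0,0,0],"angular":[0,0,0]},
    {"travel":[0,0,0],"angular":[0,0,0]},
    {"travel":[0,0,-10],"angular":[0,0,0]},
    {"travel":[0,0,-30],"angular":[0,0,0]},
    {"travel":[0,0,-50],"angular":[0,0,0]},
    {"travel":[0,0,-60],"angular":[0,0,0]},
    {"travel":[0,0,-50],"angular":[0,0,0]},
    {"travel":[0,0,0],"angular":[0,0,0]}
  ],
  "grip": 0.45
}}

```text
time: 9.3
position: [0.5021, -0.2722, 0.2232]
eef_rot: [0.006, 0.731, 0.683, 0.001]
ft_force: [0.4, 0.5, -0.5]
width: 0.0518
```

```bash
python3 - <<'E'
from h import *
plan([.5025,.2385,.22],126.7)
plan([.5025,.2385,.22],126.7-180)
t=ctrl.read_camera("scene")[:,:,::-1]
cv2.imwrite('pics/c1.png',cv2.resize(t[120:280,140:290],None,fx=3.7,fy=3.7,interpolation=cv2.INTER_CUBIC))
print(ctrl.read_state()["joint_pos"])
E
```

```text
t 9.3 pos [ 0.5021 -0.2722  0.2232] theta 86.11 F [ 0.4  0.5 -0.5] w 0.0518
travel mm now-frame [ 5.096e+02 -3.430e+01 -5.000e-01] rotvec [ 0.0072  0.0097 -0.7084] then target-frame travel [409.2 305.5   3.2]
t 9.3 pos [ 0.5021 -0.2722  0.2232] theta 86.11 F [ 0.4  0.5 -0.5] w 0.0518
travel mm now-frame [ 5.096e+02 -3.430e+01 -5.000e-01] rotvec [ 0.0123 -0.0091  2.4332] then target-frame travel [-409.2 -305.5    3.2]
[-6.95575904e-01  4.15022927e-02  1.75759749e+00  5.96819820e-04
  1.33646476e+00 -6.27802303e-01]
```

View pics/c1.png

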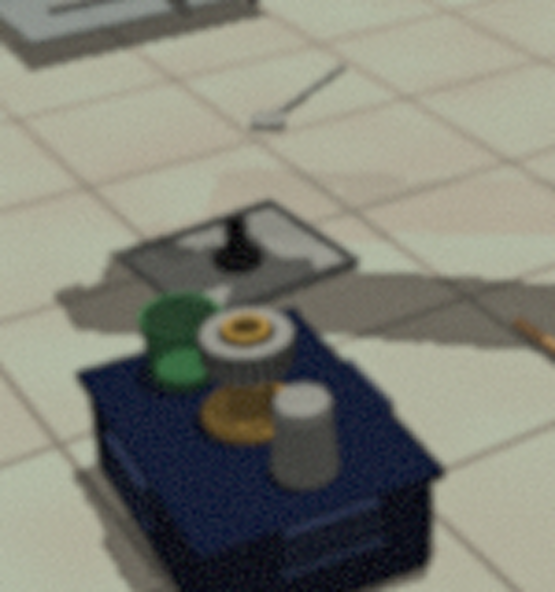

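The cap stands upright in the tray at about (204,185) in the scene image. Moving to the gauge.

>>> {"fn": "drive_tool", "kwargs": {
  "rows": [
    {"travel":[0,0,0],"angular":[0,0,-0.177]},
    {"travel":[0,0,0],"angular":[0,0,-0.177]},
    {"travel":[0,0,0],"angular":[0,0,-0.177]},
    {"travel":[0,0,0],"angular":[0,0,-0.177]}
  ],
  "grip": 0.2
}}

```text
time: 9.85
position: [0.4988, -0.2695, 0.2146]
eef_rot: [-0.001, 0.446, 0.895, 0.001]
ft_force: [0.7, -0.2, -1.2]
width: 0.0751
```

>>> {"fn": "drive_tool", "kwargs": {
  "rows": [
    {"travel":[25,18.5,0],"angular":[0,0,0]},
    {"travel":[45,33.5,0],"angular":[0,0,0]},
    {"travel":[45,33.5,0],"angular":[0,0,0]},
    {"travel":[45,33.5,0],"angular":[0,0,0]},
    {"travel":[45,33.5,0],"angular":[0,0,0]},
    {"travel":[45,33.5,0],"angular":[0,0,0]},
    {"travel":[45,33.5,0],"angular":[0,0,0]},
    {"travel":[45,33.5,0],"angular":[0,0,0]},
    {"travel":[45,33.5,0],"angular":[0,0,0]},
    {"travel":[24,18.5,0],"angular":[0,0,0]},
    {"travel":[0,0,0],"angular":[0,0,0]},
    {"travel":[0,0,0],"angular":[0,0,0]}
  ]
}}

```text
time: 11.35
position: [0.4996, 0.239, 0.2155]
eef_rot: [-0.0, 0.449, 0.894, -0.001]
ft_force: [-0.8, 0.6, 0.6]
width: 0.0754
```

```bash
python3 - <<'E'
from h import *
plan([.5025,.2385,.055],126.7)
t=ctrl.read_camera("scene")[:,:,::-1]
cv2.imwrite('pics/d1.png',cv2.resize(t[180:320,240:400],None,fx=4,fy=4,interpolation=cv2.INTER_CUBIC))
E
```

```text
t 11.35 pos [0.4996 0.239  0.2155] theta 126.65 F [-0.8  0.6  0.6] w 0.0754
travel mm now-frame [ -2.1   2.3 160.5] rotvec [-0.0016  0.0001 -0.0009] then target-frame travel [ -2.1   2.1 160.5]
```

View pics/d1.png

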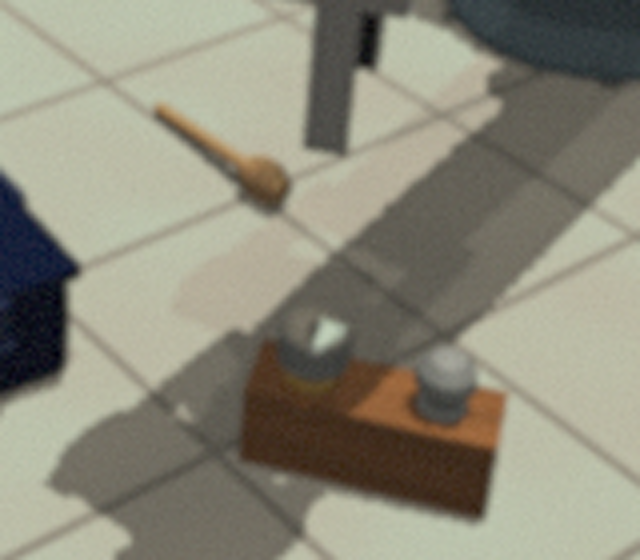

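The gauge is undisturbed at about (318,265) in scene, and the fingers are above it. Descending; I'll keep the tips about 6 mm above the stand.

>>> {"fn": "drive_tool", "kwargs": {
  "rows": [
    {"travel":[-2,2,30],"angular":[-0.001,0,0]},
    {"travel":[0,0,40],"angular":[0,0,0]},
    {"travel":[0,0,40],"angular":[0,0,0]},
    {"travel":[0,0,30],"angular":[0,0,0]},
    {"travel":[0,0,12],"angular":[0,0,0]},
    {"travel":[0,0,5],"angular":[0,0,0]},
    {"travel":[0,0,0],"angular":[0,0,0]},
    {"travel":[0,0,0],"angular":[0,0,0]}
  ]
}}

```text
time: 12.4
position: [0.5042, 0.2397, 0.0611]
eef_rot: [0.002, 0.449, 0.894, 0.001]
ft_force: [0.5, 0.9, -0.5]
width: 0.0752
```

```bash
python3 - <<'E'
from h import *
plan([.5025,.2385,.056],126.7)
E
```

```text
t 12.4 pos [0.5042 0.2397 0.0611] theta 126.67 F [ 0.5  0.9 -0.5] w 0.0752
travel mm now-frame [ 0.1 -2.1  5.1] rotvec [ 0.0039  0.0015 -0.0006] then target-frame travel [ 0.1 -2.1  5.1]
```

>>> {"fn": "drive_tool", "kwargs": {
  "rows": [
    {"travel":[0,-1,3],"angular":[0,0,0]},
    {"travel":[0,0,0],"angular":[0,0,0]},
    {"travel":[0,0,0],"angular":[0,0,0]},
    {"travel":[0,0,0],"angular":[0,0,0]}
  ]
}}

```text
time: 12.9
position: [0.5025, 0.2389, 0.0569]
eef_rot: [0.001, 0.449, 0.894, 0.001]
ft_force: [0.1, 0.1, -0.6]
width: 0.0753
```

>>> {"fn": "drive_tool", "kwargs": {
  "rows": [
    {"travel":[0,0,0],"angular":[0,0,0]},
    {"travel":[0,0,0],"angular":[0,0,0]},
    {"travel":[0,0,0],"angular":[0,0,0]},
    {"travel":[0,0,0],"angular":[0,0,0]}
  ],
  "grip": 1,
  "squeeze": 8
}}

```text
time: 13.4
position: [0.5026, 0.239, 0.0569]
eef_rot: [0.001, 0.449, 0.894, 0.001]
ft_force: [1.3, 1.7, -0.1]
width: 0.0388
```

```bash
python3 - <<'E'
from h import *
plan([.5025,.2385,.056],126.7)
E
```

```text
t 13.4 pos [0.5026 0.239  0.0569] theta 126.66 F [ 1.3  1.7 -0.1] w 0.0388
travel mm now-frame [-0.3 -0.4  0.9] rotvec [ 0.0022  0.0007 -0.0006] then target-frame travel [-0.3 -0.4  0.9]
```

>>> {"fn": "drive_tool", "kwargs": {
  "rows": [
    {"travel":[0,0,0],"angular":[0,0,0]},
    {"travel":[0,0,0],"angular":[0,0,0]}
  ],
  "squeeze": 25
}}

```text
time: 13.65
position: [0.5026, 0.239, 0.0569]
eef_rot: [0.001, 0.449, 0.894, 0.001]
ft_force: [1.8, 0.7, -0.7]
width: 0.0377
```

>>> {"fn": "drive_tool", "kwargs": {
  "rows": [
    {"travel":[0,0,-5],"angular":[0,0,0]},
    {"travel":[0,0,-15],"angular":[0,0,0]},
    {"travel":[0,0,-25],"angular":[0,0,0]},
    {"travel":[0,0,-40],"angular":[0,0,0]},
    {"travel":[0,0,-50],"angular":[0,0,0]},
    {"travel":[0,0,-40],"angular":[0,0,0]},
    {"travel":[0,0,0],"angular":[0,0,0]},
    {"travel":[0,0,0],"angular":[0,0,0]}
  ]
}}

```text
time: 14.65
position: [0.501, 0.2385, 0.2305]
eef_rot: [-0.0, 0.449, 0.894, -0.0]
ft_force: [0.6, -0.1, -1.7]
width: 0.0372
```

```bash
python3 - <<'E'
from h import *
plan([.640,.0178,.23],126.7)
t=ctrl.read_camera("scene")[:,:,::-1]
cv2.imwrite('pics/e1.png',cv2.resize(t[150:320,220:400],None,fx=3.5,fy=3.5,interpolation=cv2.INTER_CUBIC))
E
```

```text
t 14.65 pos [0.501  0.2385 0.2305] theta 126.67 F [ 0.6 -0.1 -1.7] w 0.0372
travel mm now-frame [-260.   -20.3    0.4] rotvec [-0.0009 -0.0002 -0.0005] then target-frame travel [-260.   -20.5    0.5]
```

View pics/e1.png

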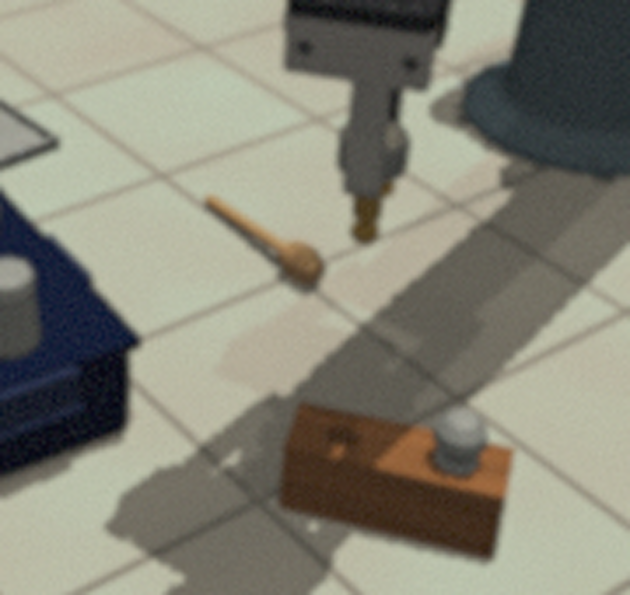

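The gauge hangs upright with its stem down, clear of the stand (stem tip at about (324,218) in scene), and the stopper is undisturbed. Rotating the jaws to the container's x axis and moving over the mouth.

>>> {"fn": "drive_tool", "kwargs": {
  "rows": [
    {"travel":[0,0,0],"angular":[0,0,0.177]},
    {"travel":[0,0,0],"angular":[0,0,0.177]},
    {"travel":[0,0,0],"angular":[0,0,0.177]},
    {"travel":[0,0,0],"angular":[0,0,0.177]},
    {"travel":[-30,22,0],"angular":[0,0,0]},
    {"travel":[-40,29,0],"angular":[0,0,0]},
    {"travel":[-40,29,0],"angular":[0,0,0]},
    {"travel":[-40,29,0],"angular":[0,0,0]},
    {"travel":[-40,29,0],"angular":[0,0,0]},
    {"travel":[-21,15.5,0],"angular":[0,0,0]},
    {"travel":[0,0,0],"angular":[0,0,0]},
    {"travel":[0,0,0],"angular":[0,0,0]}
  ]
}}

```text
time: 16.2
position: [0.6401, 0.019, 0.231]
eef_rot: [-0.001, 0.73, 0.683, 0.0]
ft_force: [0.3, 1.7, -1.7]
width: 0.0377
```

>>> {"fn": "drive_tool", "kwargs": {
  "rows": [
    {"travel":[0,0,0],"angular":[0,0,0]},
    {"travel":[0,0,0],"angular":[0,0,0]},
    {"travel":[0,0,0],"angular":[0,0,0]}
  ]
}}

```text
time: 16.58
position: [0.6408, 0.0184, 0.2321]
eef_rot: [0.001, 0.73, 0.683, 0.001]
ft_force: [0.8, 0.5, -1.6]
width: 0.0377
```

```bash
python3 - <<'E'
from h import *
plan([.640,.0178,.20],86.1)
for n in("scene","top"):
    t=ctrl.read_camera(n)[:,:,::-1];cv2.imwrite(f"pics/f_{n}.png",t)
t=cv2.imread("pics/f_scene.png");u=cv2.imread("pics/f_top.png")
cv2.imwrite('pics/f1.png',np.hstack([cv2.resize(t[150:250,160:260],None,fx=4,fy=4,interpolation=cv2.INTER_CUBIC),cv2.resize(np.clip(u[110:210,210:310]*1.6,0,255).astype('u1'),None,fx=4,fy=4,interpolation=cv2.INTER_CUBIC)]))
E
```

```text
t 16.57 pos [0.6408 0.0184 0.2321] theta 86.15 F [ 0.8  0.5 -1.6] w 0.0377
travel mm now-frame [-0.7 -0.8 32.1] rotvec [ 0.002  -0.0007  0.0008] then target-frame travel [-0.7 -0.8 32.1]
```

View pics/f1.png

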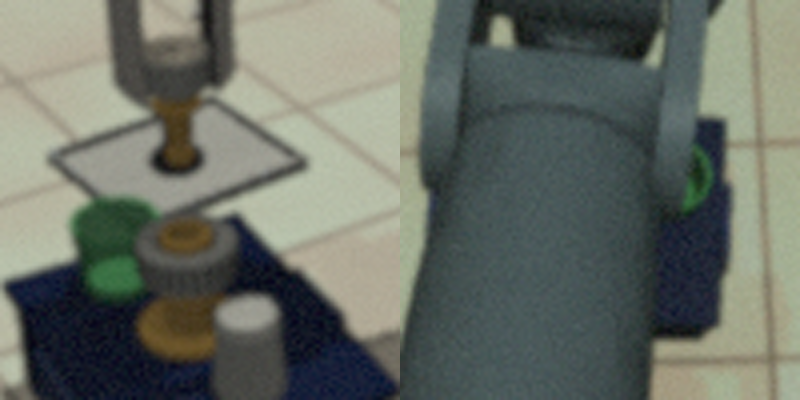

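```bash
python3 - <<'E'
from h import *
m=[.640,.0178]
for z in(.146,.192,.225,.258): print(z,proj("scene",m+[z]))
s=cv2.imread("pics/f_scene.png")
k=10
def up(x0,y0,w,h): return cv2.resize(s[y0:y0+h,x0:x0+w],None,fx=k,fy=k,interpolation=cv2.INTER_CUBIC)
cv2.imwrite("pics/f2.png",np.clip(up(180,155,50,60)*1.3,0,255).astype('u1'))
u=cv2.GaussianBlur(up(195,170,25,45),(0,0),4).astype(float)
rat=(u[:,:,2]-u[:,:,0])/(u[:,:,2]+1)
for y in range(170,215,2):
    r=rat[int((y-170+.5)*k)];xs=np.where(r>.33)[0]
    if len(xs): print(y,(xs[0]+.5)/k+195-.5,(xs[-1]+.5)/k+195-.5,"c",((xs[0]+xs[-1])/2+.5)/k+194.5)
E
```

```text
0.146 [205.84134726 207.87502994]
0.192 [204.5834609  189.79526012]
0.225 [203.63929515 176.22463889]
0.258 [202.65789872 162.118896  ]
174 206.95 208.85 c 207.9
176 197.85 208.85 c 203.35
178 199.05 206.85 c 202.95
180 200.85 206.55 c 203.7
182 201.35 206.55 c 203.95
184 201.55 206.45 c 204.0
186 201.05 207.15 c 204.1
188 200.15 208.35 c 204.25
190 201.15 208.15 c 204.65
206 200.95 211.75 c 206.35
208 199.45 212.55 c 206.0
210 199.25 212.45 c 205.85
212 200.75 210.15 c 205.45
```

View pics/f2.png

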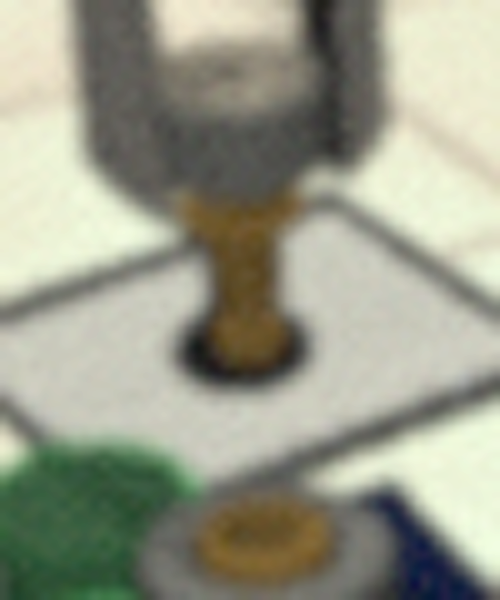

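>>> {"fn": "drive_tool", "kwargs": {
  "rows": [
    {"travel":[-0.7,-0.8,15],"angular":[0.001,0,0]},
    {"travel":[0,0,15],"angular":[0,0,0]},
    {"travel":[0,0,9],"angular":[0,0,0]},
    {"travel":[0,0,0],"angular":[0,0,0]},
    {"travel":[0,0,0],"angular":[0,0,0]},
    {"travel":[0,0,0],"angular":[0,0,0]}
  ]
}}

```text
time: 17.42
position: [0.6406, 0.0171, 0.1937]
eef_rot: [0.001, 0.731, 0.683, 0.001]
ft_force: [-0.5, 0.8, -1.8]
width: 0.0376
```

```bash
python3 - <<'E'
from h import *
plan([.640,.0178,.1665],86.1)
s=ctrl.read_camera("scene")[:,:,::-1];cv2.imwrite("pics/g_scene.png",s)
k=10
def up(x0,y0,w,h): return cv2.resize(s[y0:y0+h,x0:x0+w],None,fx=k,fy=k,interpolation=cv2.INTER_CUBIC)
cv2.imwrite("pics/g2.png",np.clip(up(180,170,50,50)*1.3,0,255).astype('u1'))
m=[.640,.0178];z=ctrl.read_state()["position"][2]
for d in(-.040,-.007,.026): print(proj("scene",m+[z+d]))
E
```

```text
t 17.43 pos [0.6406 0.0171 0.1937] theta 86.1 F [-0.5  0.8 -1.8] w 0.0376
travel mm now-frame [ 0.6 -0.7 27.2] rotvec [ 0.0022 -0.0005 -0.    ] then target-frame travel [ 0.6 -0.6 27.2]
[205.63616327 204.92589292]
[204.73264328 191.93947861]
[203.79429302 178.45244418]
```

View pics/g2.png

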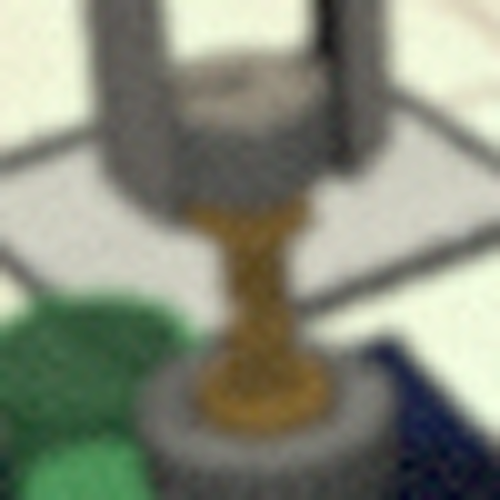

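The stem stands over the mouth, with its centre at about (205.8,200) and the mouth at about (206.3,208). That fits a vertical axis to well under 1 mm. Lowering slowly and watching the force.

>>> {"fn": "drive_tool", "kwargs": {
  "rows": [
    {"travel":[0.5,-0.5,3],"angular":[0.001,0,0]},
    {"travel":[0,0,4],"angular":[0,0,0]},
    {"travel":[0,0,4],"angular":[0,0,0]},
    {"travel":[0,0,2],"angular":[0,0,0]},
    {"travel":[0,0,0],"angular":[0,0,0]},
    {"travel":[0,0,0],"angular":[0,0,0]}
  ]
}}

```text
time: 18.23
position: [0.6398, 0.0178, 0.1801]
eef_rot: [-0.0, 0.731, 0.683, 0.0]
ft_force: [-0.2, -0.4, -1.3]
width: 0.0376
```

```bash
python3 - <<'E'
from h import *
plan([.640,.0178,.1665],86.1)
E
```

```text
t 18.23 pos [0.6398 0.0178 0.1801] theta 86.1 F [-0.2 -0.4 -1.3] w 0.0376
travel mm now-frame [ 0.   0.2 13.6] rotvec [ 0.     -0.0006  0.    ] then target-frame travel [ 0.   0.2 13.6]
```

It has entered 6 mm without contact. Continuing.

>>> {"fn": "drive_tool", "kwargs": {
  "rows": [
    {"travel":[0,0,4],"angular":[0,0,0]},
    {"travel":[0,0,4],"angular":[0,0,0]},
    {"travel":[0,0,3],"angular":[0,0,0]},
    {"travel":[0,0,1],"angular":[0,0,0]},
    {"travel":[0,0,0],"angular":[0,0,0]},
    {"travel":[0,0,0],"angular":[0,0,0]}
  ]
}}

```text
time: 18.98
position: [0.6398, 0.0178, 0.1681]
eef_rot: [-0.0, 0.731, 0.683, 0.0]
ft_force: [0.3, 0.1, -3.3]
width: 0.0378
```

>>> {"fn": "drive_tool", "kwargs": {
  "rows": [
    {"travel":[0,0,1],"angular":[0,0,0]},
    {"travel":[0,0,1],"angular":[0,0,0]},
    {"travel":[0,0,0],"angular":[0,0,0]},
    {"travel":[0,0,0],"angular":[0,0,0]}
  ]
}}

```text
time: 19.48
position: [0.6398, 0.0178, 0.1663]
eef_rot: [-0.0, 0.731, 0.683, 0.0]
ft_force: [-1.3, -0.6, 0.7]
width: 0.0374
```

Standing on the jaws (TCP at 0.1663, predicted 0.1665). Opening.

>>> {"fn": "drive_tool", "kwargs": {
  "rows": [
    {"travel":[0,0,0],"angular":[0,0,0]},
    {"travel":[0,0,0],"angular":[0,0,0]},
    {"travel":[0,0,0],"angular":[0,0,0]},
    {"travel":[0,0,0],"angular":[0,0,0]},
    {"travel":[0,0,0],"angular":[0,0,0]}
  ],
  "grip": 0.1
}}

```text
time: 20.1
position: [0.6397, 0.0178, 0.1659]
eef_rot: [-0.0, 0.731, 0.683, 0.0]
ft_force: [0.2, -0.1, 0.2]
width: 0.0824
```

```bash
python3 - <<'E'
from h import *
plan([.640,.0178,.112],86.1)
s=ctrl.read_camera("scene")[:,:,::-1];cv2.imwrite("pics/i_scene.png",s)
cv2.imwrite("pics/i2.png",np.clip(cv2.resize(s[150:260,150:260],None,fx=5,fy=5,interpolation=cv2.INTER_CUBIC)*1.3,0,255).astype('u1'))
E
```

```text
t 20.1 pos [0.6397 0.0178 0.1659] theta 86.1 F [ 0.2 -0.1  0.2] w 0.0824
travel mm now-frame [ 0.   0.4 53.9] rotvec [-0.0003 -0.0007  0.    ] then target-frame travel [ 0.1  0.3 53.9]
```

View pics/i2.png

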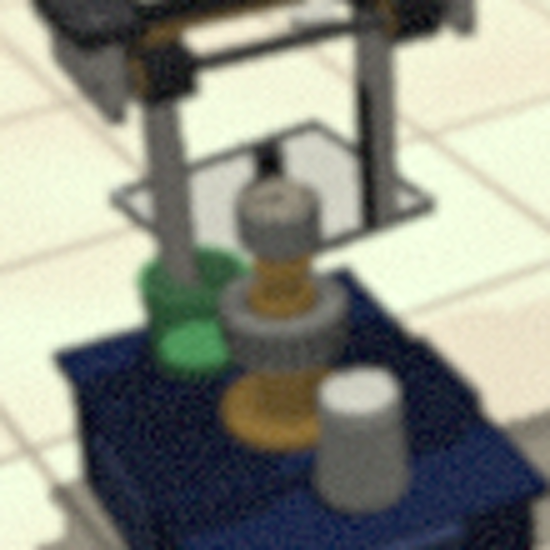

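The gauge stands upright in the mouth by itself, drum top at about (206,190) in the frame, with the fingers clear on both sides. Lowering to the sleeve.

>>> {"fn": "drive_tool", "kwargs": {
  "rows": [
    {"travel":[0,0.2,15],"angular":[0,0,0]},
    {"travel":[0,0,20],"angular":[0,0,0]},
    {"travel":[0,0,15],"angular":[0,0,0]},
    {"travel":[0,0,4],"angular":[0,0,0]},
    {"travel":[0,0,0],"angular":[0,0,0]},
    {"travel":[0,0,0],"angular":[0,0,0]},
    {"travel":[0,0,0],"angular":[0,0,0]}
  ]
}}

```text
time: 21.02
position: [0.6404, 0.0178, 0.1128]
eef_rot: [0.0, 0.731, 0.683, 0.001]
ft_force: [-0.4, 0.3, -1.1]
width: 0.0846
```

>>> {"fn": "drive_tool", "kwargs": {
  "rows": [
    {"travel":[0,0,0],"angular":[0,0,0]},
    {"travel":[0,0,0],"angular":[0,0,0]},
    {"travel":[0,0,0],"angular":[0,0,0]},
    {"travel":[0,0,0],"angular":[0,0,0]}
  ],
  "grip": 1,
  "squeeze": 20
}}

```text
time: 21.52
position: [0.6404, 0.0178, 0.112]
eef_rot: [0.0, 0.731, 0.683, 0.001]
ft_force: [2.7, -0.3, -1.8]
width: 0.0546
```

```bash
python3 - <<'E'
from h import *
plan([.640,.0178,.112],86.1)
E
```

```text
t 21.52 pos [0.6404 0.0178 0.112 ] theta 86.09 F [ 2.7 -0.3 -1.8] w 0.0546
travel mm now-frame [-0.  -0.4 -0. ] rotvec [ 0.0014 -0.0008 -0.0002] then target-frame travel [-0.  -0.4 -0. ]
```

>>> {"fn": "drive_tool", "kwargs": {
  "rows": [
    {"travel":[0,0,0],"angular":[0,0,0]},
    {"travel":[0,0,0],"angular":[0,0,0]},
    {"travel":[0,0,3],"angular":[0,0,0]},
    {"travel":[0,0,3],"angular":[0,0,0]},
    {"travel":[0,0,2],"angular":[0,0,0]},
    {"travel":[0,0,0],"angular":[0,0,0]},
    {"travel":[0,0,0],"angular":[0,0,0]}
  ],
  "squeeze": 55
}}

```text
time: 22.4
position: [0.6405, 0.0178, 0.1058]
eef_rot: [0.0, 0.731, 0.683, 0.001]
ft_force: [-0.4, 1.2, 7.2]
width: 0.0549
```

>>> {"fn": "drive_tool", "kwargs": {
  "rows": [
    {"travel":[0,0,2],"angular":[0,0,0]},
    {"travel":[0,0,2],"angular":[0,0,0]},
    {"travel":[0,0,1.5],"angular":[0,0,0]},
    {"travel":[0,0,1],"angular":[0,0,0]},
    {"travel":[0,0,0],"angular":[0,0,0]},
    {"travel":[0,0,0],"angular":[0,0,0]},
    {"travel":[0,0,0],"angular":[0,0,0]}
  ]
}}

```text
time: 23.28
position: [0.6405, 0.0178, 0.0996]
eef_rot: [0.0, 0.731, 0.683, 0.0]
ft_force: [-1.7, 0.8, 8.1]
width: 0.0539
```

```bash
python3 - <<'E'
from h import *
plan([.640,.0178,.098],86.1)
s=ctrl.read_camera("scene")[:,:,::-1];cv2.imwrite("pics/j_scene.png",s)
cv2.imwrite("pics/j2.png",np.clip(cv2.resize(s[150:260,150:260],None,fx=5,fy=5,interpolation=cv2.INTER_CUBIC)*1.3,0,255).astype('u1'))
E
```

```text
t 23.27 pos [0.6405 0.0178 0.0996] theta 86.11 F [-1.7  0.8  8.1] w 0.0539
travel mm now-frame [-0.  -0.5  1.6] rotvec [ 0.0009 -0.0005  0.0002] then target-frame travel [-0.  -0.5  1.6]
```

View pics/j2.png

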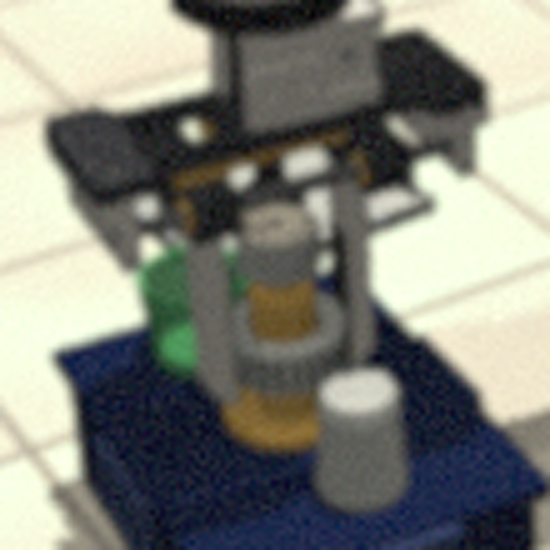

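The sleeve has moved about 12 mm. The drum top moved from about 200 to 225 in the crop (~27 px; 13.5 mm would be ~28), so the gauge has dropped. Pulling to the stop.

>>> {"fn": "drive_tool", "kwargs": {
  "rows": [
    {"travel":[0,0,1],"angular":[0,0,0]},
    {"travel":[0,0,1],"angular":[0,0,0]},
    {"travel":[0,0,0.5],"angular":[0,0,0]},
    {"travel":[0,0,0],"angular":[0,0,0]},
    {"travel":[0,0,0],"angular":[0,0,0]}
  ]
}}

```text
time: 23.95
position: [0.6405, 0.0178, 0.0979]
eef_rot: [0.0, 0.731, 0.683, 0.0]
ft_force: [-4.2, 0.5, 12.4]
width: 0.0542
```

```bash
python3 - <<'E'
from h import *
s=ctrl.read_camera("scene")[:,:,::-1];cv2.imwrite("pics/k_scene.png",s)
i=cv2.imread("pics/i_scene.png")
f=lambda s:np.clip(cv2.resize(s[180:225,185:225],None,fx=10,fy=10,interpolation=cv2.INTER_CUBIC)*1.3,0,255).astype('u1')
cv2.imwrite("pics/k2.png",np.hstack([f(i),f(s)]))
for z in(.1695,.1925,.146,.179,.159): print(z,proj("scene",[.64,.0178,z]))
E
```

```text
0.1695 [205.20693616 198.75655392]
0.1925 [204.56942267 189.59348682]
0.146 [205.84134726 207.87502994]
0.179 [204.94564351 195.00095958]
0.159 [205.49247512 202.86064375]
```

View pics/k2.png

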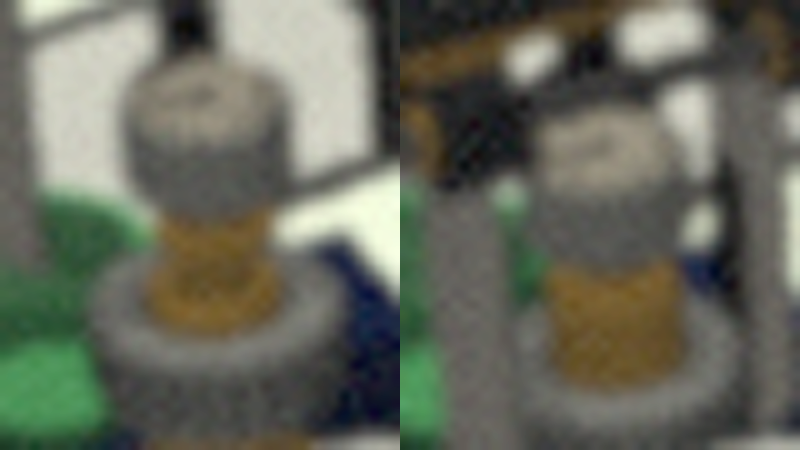

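The drum top is about 5.3 px lower, from 190 to 195.5 against a predicted 195.0 when home. So the collar is on the mouth. Letting the sleeve come up, then releasing.

>>> {"fn": "drive_tool", "kwargs": {
  "rows": [
    {"travel":[0,0,-3],"angular":[0,0,0]},
    {"travel":[0,0,-4],"angular":[0,0,0]},
    {"travel":[0,0,-4],"angular":[0,0,0]},
    {"travel":[0,0,-3],"angular":[0,0,0]},
    {"travel":[0,0,0],"angular":[0,0,0]},
    {"travel":[0,0,0],"angular":[0,0,0]}
  ]
}}

```text
time: 24.75
position: [0.6405, 0.0178, 0.1106]
eef_rot: [0.0, 0.731, 0.683, 0.001]
ft_force: [1.5, 0.7, 5.8]
width: 0.0542
```

>>> {"fn": "drive_tool", "kwargs": {
  "rows": [
    {"travel":[0,0,0],"angular":[0,0,0]},
    {"travel":[0,0,0],"angular":[0,0,0]},
    {"travel":[0,0,0],"angular":[0,0,0]},
    {"travel":[0,0,0],"angular":[0,0,0]},
    {"travel":[0,0,0],"angular":[0,0,0]},
    {"travel":[0,0,0],"angular":[0,0,0]}
  ],
  "grip": 0.1
}}

```text
time: 25.5
position: [0.6398, 0.0178, 0.1089]
eef_rot: [-0.0, 0.731, 0.683, 0.0]
ft_force: [0.6, 0.1, 0.5]
width: 0.0844
```

>>> {"fn": "drive_tool", "kwargs": {
  "rows": [
    {"travel":[0,0,-10],"angular":[0,0,0]},
    {"travel":[0,0,-25],"angular":[0,0,0]},
    {"travel":[0,0,-35],"angular":[0,0,0]},
    {"travel":[0,0,-35],"angular":[0,0,0]},
    {"travel":[0,0,-35],"angular":[0,0,0]},
    {"travel":[-40,-30,-10],"angular":[0,0,0]},
    {"travel":[-45,-40,0],"angular":[0,0,0]},
    {"travel":[-45,-40,0],"angular":[0,0,0]},
    {"travel":[-45,-40,0],"angular":[0,0,0]},
    {"travel":[-45,-20,0],"angular":[0,0,0]},
    {"travel":[-40,0,0],"angular":[0,0,0]},
    {"travel":[0,0,0],"angular":[0,0,0]}
  ]
}}

```text
time: 27.0
position: [0.4522, -0.2321, 0.2597]
eef_rot: [0.0, 0.732, 0.681, 0.0]
ft_force: [-0.6, 0.2, 0.3]
width: 0.0845
```

```bash
python3 - <<'E'
from h import *
plan([.640,.0178,.098],86.1)
for n in("scene","top"): cv2.imwrite(f"pics/l_{n}.png",ctrl.read_camera(n)[:,:,::-1])
s=cv2.imread("pics/l_scene.png");t=cv2.imread("pics/l_top.png")
f=lambda s,x,y,w,h,k,g:np.clip(cv2.resize(s[y:y+h,x:x+w],None,fx=k,fy=k,interpolation=cv2.INTER_CUBIC)*g,0,255).astype('u1')
cv2.imwrite("pics/l2.png",f(s,150,150,120,115,5,1.3));cv2.imwrite("pics/l3.png",np.clip(t*1.6,0,255).astype('u1'))
E
```

```text
t 27.0 pos [ 0.4522 -0.2321  0.2597] theta 85.89 F [-0.6  0.2  0.3] w 0.0845
travel mm now-frame [262.7 169.3 161.8] rotvec [ 0.0006  0.     -0.0037] then target-frame travel [262.1 170.4 161.7]
```

View pics/l2.png

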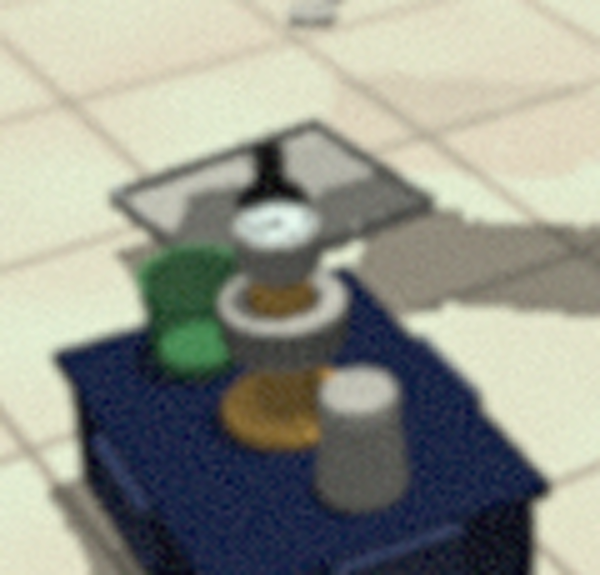

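View pics/l3.png

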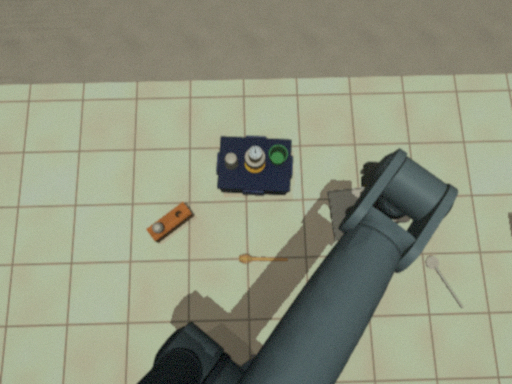

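The drum sits low over a forward sleeve, and the other objects look unmoved in both views. I'll measure the sleeve and dial positions as a final check.

```bash
python3 - <<'E'
from h import *
k=8
def ell(n,f,box,fn):
    x0,y0,w,h=box;im=cv2.imread(f)
    u=cv2.GaussianBlur(cv2.resize(im[y0:y0+h,x0:x0+w],None,fx=k,fy=k,interpolation=cv2.INTER_CUBIC),(0,0),3)
    m=fn(u).astype('u1')
    cs,_=cv2.findContours(m,cv2.RETR_EXTERNAL,cv2.CHAIN_APPROX_NONE);c=max(cs,key=cv2.contourArea);(cx,cy),d,a=cv2.fitEllipse(cv2.convexHull(c))
    return np.array([(cx+.5)/k+x0-.5,(cy+.5)/k+y0-.5]),np.array(d)/k
# sleeve: bottom-front edge profile along column 206 before/after ; sleeve side extent
for f in("b_scene","l_scene"):
    im=cv2.imread(f"pics/{f}.png").astype(int)
    print(f,"col198",im[206:226,198,0],"col213",im[206:226,212,0])
e,d=ell("scene","pics/l_scene.png",(195,187,20,14),lambda u:u[:,:,0]>110);print("dial s",e,d,"expect",proj("scene",[.64,.0178,.179]))
for n in("b","l"):
    e,d=ell("top",f"pics/{n}_top.png",(240,140,30,34),lambda u:u[:,:,0]>52);print(n,"top",e,d)
# movement of everything else
a=cv2.imread("pics/top0.png").astype(int);b=cv2.imread("pics/l_top.png").astype(int)
print("diff votive",abs(a-b)[143:166,267:290].mean(),"shaker",abs(a-b)[148:170,222:240].mean(),"stopper",abs(a-b)[218:238,148:168].mean(),"dipper",abs(a-b)[252:266,237:290].mean(),"ref",abs(a-b)[40:70,40:90].mean())
E
```

```text
b_scene col198 [133 137 131 118 125 129 133 141 132 114  74  52  48  44  48  46  51  50
  55  56] col213 [113  89  69  61  58  80 114 132 134 118  82  57  53  48  49  46  48  49
  38  32]
l_scene col198 [100  89  73  70  69  74  90 111 124 105  78  56  45  51  46  46  46  49
  54  42] col213 [ 86  70  53  42  51  76 111 135 132 112  80  53  48  43  48  47  52  46
  35  30]
dial s [204.79660606 194.64048386] [ 8.96321201 17.05249023] expect [204.94564351 195.00095958]
b top [254.6127882  156.27485847] [20.41294289 21.04408836]
l top [254.55767059 155.80766106] [20.70459175 21.73340607]
diff votive 4.480151228733459 shaker 4.986531986531986 stopper 6.075833333333334 dipper 8.131176999101527 ref 6.315111111111111
```

```bash
python3 -c "
from rig import ctrl
print(ctrl.read_state()['time'],ctrl.read_state()['ft_force']);print(ctrl.sign_off())"
```

```text
27.1 [-0.41549327 -0.0596605  -0.37599334]
the job is handed in; nothing more can be done
None
```

I fitted the gauge to the coupler and handed the job in at 27.1 s of the 72 s allowed, with the arm clear of everything. The hand-in reports no verdict, so what follows is from my own checks.

**What I did:**
1. Lifted the dust cap off and set it upright in the tray.
2. Stood the gauge's stem on the coupler's jaws. The height matched the prediction to 0.2 mm.
3. Pulled the sleeve 14 mm down to its stop, and the gauge dropped home.
4. Let the sleeve rise to within about 1 mm of its rest height, then opened the gripper so it could spring the rest of the way, and backed off.

**What the last checks showed:**
- **Gauge:** the dial image was within about 0.4 px (roughly 1 mm) of where it should be with the collar on the mouth.
- **Sleeve:** in the scene view its top edge is on the same rows as before the job, so it is fully forward.
- **Cap:** it stood upright in the tray when I released it. In the final pictures it is partly hidden behind the gauge and the arm.
- **Bystanders:** the votive dish, shaker and stopper show no change above image noise. The honey dipper's patch differed slightly more (8.1 against a noise level of 6.3), which I put down to the arm's moving shadow. It looks unmoved by eye.

No check failed. Measured forces were small, with at most about 12 N in the readings I took.

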